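# File the second dabba in the spice drawer and shut it

## Robot

A 6-joint arm with a two-finger parallel gripper is mounted at the origin on the work surface. World frame = base frame: x ahead of the robot, y to its left, z up, the work surface at z = 0. Lengths are in m, angles in rad, forces in N, time in s.
With the tool pointing down it reaches from about 0.25 to 0.725 m from the base axis. Payload 4 kg.
Tool frame: the origin (TCP) lies midway between the tips of the shut fingers; the grasp point (between the pads) lies 19 mm behind it; z points along the fingers, y is the direction in which the jaws open and shut (so a half turn about z gives the same grasp; the last joint's range is limited). The gripper opens to 85 mm and grips with 20 to 120 N. Pads are 22 mm wide; open, the fingers measure 114 mm over their backs; the gripper's body (76 mm by 85 mm) begins 54 mm behind the grasp point. The pads swing forward as they close: fully open they stand 13 mm farther back than shut.
Start: joints at [-1.111, 0.241, 0.005, 1.335, 0, 1.571], TCP at [0.222, -0.448, 0.231] pointing down, gripper open.
Joint ranges: [-2.72, 2.72], [-1.05, 1.87], [-1.09, 1.28], [-1.99, 2.15], [-1.42, 1.44], [-3.14, 3.14]. Speed limits (rad/s): [2.79, 2.79, 3.14, 3.14, 3.14, 3.14].

## Interface

Orientations are given as a unit quaternion [x, y, z, w].
In Python, from workcell import monitor, cams, order gives the robot as it stands.
- The arm moves only by the tool send_rows, never from a script. Its argument "moves" is a list of rows, each a list of 4 numbers: the shift along the tool's x, y, z as a fraction of full scale, then the turn about the tool's z as a fraction of full scale. A call has 1 to 20 rows; each row shifts and turns the commanded pose from where the row before left it, along the tool's axes as they then stand; what a row does not reach is not made up. Full scale, the value 1, is 100 cm for a shift and 0.1 rad for a turn. A row lasts 1/10 s, in which the tool goes at most 50 mm and 8.59 degrees, less where a joint would pass 70% of its speed; a pose out of reach is approached as far as the arm can. A call with a number of a shift or a turn outside -1 to 1 is refused whole. A call with a gripper value outside its range is refused whole. "claw" is the gripper's target within -1 to 1 (fully open at 1, half-way at 0, shut at -1), set as the call begins (left out, the last holds). The fingers move at their own pace and stop on an object; the grip force is fixed at half the most. Time passes only in rows, so rows that do not move let the fingers close. It gives the time, the measured TCP pose, the force and the opening at its end, in the units of the state.
- monitor.get_obs(): the state, without advancing time (a new reading comes with each control period).
- cams.camera(name): name is "scene" or "top" or "wrist"; returns (picture, depth): 384x512x3 uint8, blue, green, red; 384x512 float32, m along the optical axis (not along the pixel's ray), 0 where there is no reading.
- cams.camera_info(name): a dict with "intrinsics" (3x3 intrinsics, pixels), "distortion" ([k1, k2, p1, p2, k3] as OpenCV has them; the pictures are not rectified), "T" (4x4, takes a point from camera to world coordinates); the wrist camera has in their place "mount" (4x4, takes a point from camera to tool coordinates, whose origin is the TCP and whose axes are the flange's). Camera axes: x right, y up, looking along -z (the intrinsics and any distortion apply to the point x, -y, -z); pixel columns grow to the right and rows downward; lengths in m; the calibration is good to about 2 mm. A picture is of the moment at which its call begins: read the wrist's pose just before it. camera_info takes no time and is no camera call.
- order.job_done(): hands the job in, once; it reports no verdict.
The state is a dict: "clock": time; "joint_pos": joint angles; "joint_vel": joint speeds; "tau": joint torques, N m; "eef_pos": TCP position; "tool_rot": TCP orientation; "ft_force": force on the tool from outside, world axes, zero at the start; "ft_torque": the same for the moment, N m; "grip_width": finger opening in m.
Only numpy, scipy, OpenCV 4.12 (cv2) and the standard library are available. Lean on these libraries where they do the work, as an engineer would, in place of code of your own. Each camera call takes 0.05 s, during which the arm holds its last target.

## Task

One small steel dabba already stands in the open drawer, part-way along its lane: push it back between its rails to the far end of that lane. Then set its twin, the small dabba out on the platform, down upright in the same lane in front of it, without dropping it, and slide the drawer fully shut. Keep both dabbas upright and leave the tall dabba, bottle, mortar, grater and the wooden box in the drawer as they are.

Things in the scene. Friction and masses are not known exactly. Their poses are not given: they have to be found in the camera images.
- drawer (a joint): How far the drawer is pulled out, m: 0 is fully shut, 0.19 fully open; it starts 0.172 to 0.184 open. It slides level towards the robot's side along the drawer's own -x. It has 9 N of friction and stays where it is left; its stop at 0 is firm.
- drawer_in (a point): Centre of the drawer's inner floor surface, 14 mm above the platform; moves with the drawer. x points from the drawer front into the cabinet, y along the front to the left, z up. The inside spans x -85 to +85 mm. A 6 mm middle rail splits it into two lanes 79 mm wide, centre lines y = +42 and -42 mm (|y| 3 to 82 mm). Rail, sides and back wall stand 44 mm above this floor.
- drawer_lip (a point): Middle of the robot-side face of the steel pull lip on the drawer front, 90 mm above the platform; axes as drawer_in, at its x = -111 mm. The lip is 120 mm wide, 12 mm high, 14 mm out of the wooden front panel, which is 208 mm wide, 12 mm thick (drawer_in x -97 to -85 mm), its top edge 102 mm above the platform. Pushing the lip along +x shuts the drawer.
- dabba_in: Small closed round steel dabba standing in the left or right lane (varies): 64 mm diameter, 55 mm to the flat lid top; on the lid a knob, a 22 mm diameter cylinder 26 mm high (81 mm in all). Origin: centre of its underside. About 0.3 kg. The gap between it and the front panel is 45 to 60 mm at first, too short for its twin; at the far end of its lane its origin is at drawer_in x = +53 mm.
- dabba_out: Its twin, same size, knob and origin, about 0.3 kg, standing on the platform to the left or right of the drawer.
- cabinet: Fixed wooden drawer unit, 216 mm wide, 226 mm deep, top 118 mm above the platform, opening 106 mm high. Origin on the platform at the middle of its open front plane, x into the cabinet; this plane meets the drawer at drawer_in x = joint value - 97 mm, so nearly all the open drawer is bare from above.
- tall_dabba: Bystander: steel dabba of the same diameter and knob but 130 mm to the lid top, on the platform on the other side. Origin at the underside's centre. Too tall for the drawer.
- spice_box: Bystander: closed dark wooden box 142 x 62 x 50 mm lying lengthwise in the other lane, which it fills. Origin at the underside's centre.
- bottle: Bystander: upright glass bottle with a twist cap, 68 mm diameter, 200 mm high. Origin at the underside's centre.
- mortar: Bystander: small wooden mortar 96 mm across, 85 mm high, with its pestle (to 140 mm). Origin at the underside's centre.
- grater: Bystander: steel box grater 75 x 100 mm, 207 mm high with its handle. Origin at the underside's centre.
Things that resemble listed ones, but are neither listed nor needed, are in the scene too. What is shaped like the dabba_in but green is not meant. What is shaped like the dabba_out but turquoise is not meant.

How it is judged:
On the way, in this order (a step that is already met when the one before it is completed fails the run):
1. the dabba in the still open drawer stands at the far end of its lane (x of dabba_in in the frame of drawer_in above 0.032 m and z of dabba_in in the frame of drawer_in between -0.006 and 0.008 m and angle between dabba_in's own z axis and vertical below 0.1 rad and value of joint drawer above 0.1 m), for 0.2 s.
2. its twin stands released in front of it in the same lane, the drawer still open (all of step 1 and angle between dabba_out's own z axis and vertical below 0.1 rad and z of dabba_out in the frame of drawer_in between -0.006 and 0.008 m and x of dabba_out in the frame of drawer_in between -0.06 and 0 m and ((y of dabba_in in the frame of drawer_in between 0.03 and 0.06 m and y of dabba_out in the frame of drawer_in between 0.03 and 0.06 m) or (y of dabba_in in the frame of drawer_in between -0.06 and -0.03 m and y of dabba_out in the frame of drawer_in between -0.06 and -0.03 m)) and contact force between the fingers and dabba_out below 0.1 N), for 0.2 s.
At the end, for the whole second after the job is handed in: The drawer is shut to within 6 mm; both small dabbas stand upright (within 0.1 rad) on the drawer floor in the same lane, the one that was in the drawer within 21 mm of touching the back wall and the other in front of it, both at rest (x of dabba_in in the frame of drawer_in above 0.032 m and z of dabba_in in the frame of drawer_in between -0.006 and 0.008 m and angle between each of dabba_in, dabba_out's own z axis and vertical below 0.1 rad and z of dabba_out in the frame of drawer_in between -0.006 and 0.008 m and x of dabba_out in the frame of drawer_in between -0.06 and 0 m and ((y of dabba_in in the frame of drawer_in between 0.03 and 0.06 m and y of dabba_out in the frame of drawer_in between 0.03 and 0.06 m) or (y of dabba_in in the frame of drawer_in between -0.06 and -0.03 m and y of dabba_out in the frame of drawer_in between -0.06 and -0.03 m)) and value of joint drawer below 0.006 m and linear speed of each of dabba_in, dabba_out below 0.02 m/s).
It fails at once if the tall dabba, bottle, mortar or grater is moved more than 25 mm or tipped (distance of any of tall_dabba, bottle, mortar, grater from where it was at the start of the episode above 0.025 m or angle between any of tall_dabba, bottle, mortar, grater's own z axis and vertical above 0.3 rad).
It fails at once if the wooden box is lifted or pushed out of its lane (z of spice_box in the frame of drawer_in above 0.025 m or angle between spice_box's own z axis and vertical above 0.3 rad).
It fails at once if a small dabba is tipped over (angle between any of dabba_in, dabba_out's own z axis and vertical above 0.6 rad).
It fails at once if a small dabba is dropped (falls free from more than about 30 mm) ((linear speed of dabba_in above 0.75 m/s and contact force between the fingers and dabba_in below 0.1 N) or (linear speed of dabba_out above 0.75 m/s and contact force between the fingers and dabba_out below 0.1 N)).
It also fails if it takes over 69 s, if anything falls off the work surface, if the arm or the gripper's body presses on something with over 40 N, if the wrist force passes 120 N, or if a joint passes its speed limit or range.

## Working session

There is one attempt and no reset: what is moved stays moved. The work goes in short steps, Python scripts to look and compute and a tool call to move; the robot and the scene stay as the last step left them, time stands still between calls to the robot, and variables do not carry over. Pictures are saved under pics/ and viewed, and the job is handed in when it is done.

Besides the shell and the picture viewer there is one more tool, called after "Request:" as name([rows], argument=value, ...), one row to a line, values as JSON. send_rows: Moves the arm, as the interface text tells. Its arguments: {"type":"object","properties":{"moves":{"type":"array","items":{"type":"array","items":{"type":"number","minimum":-1,"maximum":1}}},"claw":{"type":"number"}},"required":["moves"]}

```bash
ls; mkdir -p pics; python3 - <<'E'
from workcell import monitor, cams, order
import cv2,numpy as np
o=monitor.get_obs()
print({k:np.round(v,3) for k,v in o.items()})
for n in ["scene","top"]:
    im,d=cams.camera(n); cv2.imwrite(f"pics/{n}0.png",im); np.save(f"{n}0.npy",d)
    i=cams.camera_info(n); print(n,i)
print(cams.camera_info("wrist"))
E
```

```text
pics
{'clock': np.float64(0.0), 'joint_pos': array([-1.111,  0.241,  0.004,  1.335,  0.   ,  1.571]), 'joint_vel': array([ 0.001,  0.001, -0.001, -0.   ,  0.001, -0.001]), 'tau': array([ 1.0000e-03, -3.7232e+01,  2.5241e+01,  1.7000e-02,  0.0000e+00,
       -0.0000e+00]), 'eef_pos': array([ 0.222, -0.448,  0.23 ]), 'tool_rot': array([ 0.974,  0.228, -0.   , -0.001]), 'ft_force': array([ 1.306, -0.031, -0.106]), 'ft_torque': array([-0.024,  0.004,  0.062]), 'grip_width': np.float64(0.086)}
scene {'intrinsics': array([[475.71210955,   0.        , 251.05698224],
       [  0.        , 475.71210955, 190.67671813],
       [  0.        ,   0.        ,   1.        ]]), 'distortion': array([-0.09096028,  0.        ,  0.        ,  0.        ,  0.        ]), 'T': array([[ 0.64434001, -0.58005882,  0.498355  ,  1.20710082],
       [ 0.76465328,  0.4984452 , -0.40848225, -0.58964078],
       [-0.01145893,  0.64427024,  0.76471207,  1.03971973],
       [ 0.        ,  0.        ,  0.        ,  1.        ]])}
top {'intrinsics': array([[391.77269949,   0.        , 258.07351766],
       [  0.        ,
[... 325 characters left out ...]
,  0.99410384,  1.11259967],
       [ 0.        ,  0.        ,  0.        ,  1.        ]])}
{'intrinsics': array([[283.86631853,   0.        , 258.4044866 ],
       [  0.        , 283.86631853, 186.62496991],
       [  0.        ,   0.        ,   1.        ]]), 'distortion': array([-0.03700934,  0.        ,  0.        ,  0.        ,  0.        ]), 'mount': array([[-1.99296502e-04,  9.43949624e-01,  3.30089484e-01,
         8.52693785e-02],
       [ 9.99999238e-01, -2.13917837e-04,  1.21550074e-03,
        -8.96723976e-06],
       [ 1.21798350e-03,  3.30089475e-01, -9.43948863e-01,
        -1.42685027e-01],
       [ 0.00000000e+00,  0.00000000e+00,  0.00000000e+00,
         1.00000000e+00]])}
```

View pics/scene0.png

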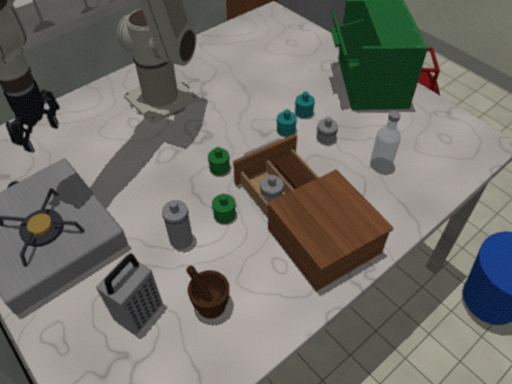

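View pics/top0.png

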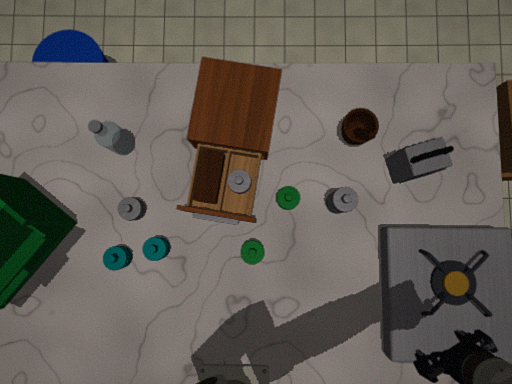

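The scene view shows the drawer open with dabba_in at (271,185). In the top view:
- dabba_in is at (239,181), in the right lane.
- The box is at (208,175), in the left lane.
- The steel twin is at (131,208), on the left.
- The tall dabba is at (341,200).
- The green dabbas are at (288,197) and (252,251), and the turquoise ones at (117,257) and (155,248).

```bash
cat > h.py <<'E'
import numpy as np,cv2
from workcell import monitor, cams, order
from scipy.spatial.transform import Rotation as R
def T_of(n,obs=None):
    i=cams.camera_info(n)
    if n!="wrist": return i["T"]
    P=np.eye(4);P[:3,:3]=R.from_quat(obs["tool_rot"]).as_matrix();P[:3,3]=obs["eef_pos"]
    return P@i["mount"]
def cloud(n,d,T):
    i=cams.camera_info(n)
    h,w=d.shape
    uv=np.stack(np.meshgrid(np.arange(w),np.arange(h)),-1).reshape(-1,1,2).astype(np.float64)
    p=cv2.undistortPoints(uv,i["intrinsics"],i["distortion"]).reshape(h,w,2)
    c=np.stack([p[...,0]*d,-p[...,1]*d,-d],-1)
    return c@T[:3,:3].T+T[:3,3]
def proj(n,pts,T):
    i=cams.camera_info(n)
    c=(np.atleast_2d(pts)-T[:3,3])@T[:3,:3]
    c=c*[1,-1,-1]
    return cv2.projectPoints(c,np.zeros(3),np.zeros(3),i["intrinsics"],i["distortion"])[0].reshape(-1,2)
E
python3 - <<'E'
from h import *
np.set_printoptions(precision=4,suppress=True)
d=np.load("top0.npy");P=cloud("top",d,T_of("top"))
for nm,(u,v) in dict(table=(160,200),table2=(300,230),din=(239,181),dout=(131,208),box=(208,175),tall=(341,200),cab=(235,110),bott=(95,127),mort=(360,125),tq=(155,248),tq2=(117,257),g1=(288,197),g2=(252,251),front=(215,214),lanefloor=(242,205),mid=(228,180)).items():
    print(nm,P[v,u])
# rough clusters
def cl(c,r,z0,z1):
    m=(np.hypot(P[...,0]-c[0],P[...,1]-c[1])<r)&(P[...,2]>z0)&(P[...,2]<z1)
    q=P[m];ctr,rad=cv2.minEnclosingCircle(q[:,:2].astype(np.float32))
    print(c,len(q),q.mean(0),np.median(q[:,2]),ctr,rad)
for nm,(u,v) in dict(din=(239,181),dout=(131,208),tall=(341,200)).items():
    c=P[v,u];print(nm);z=c[2]
    cl(c,.025,z-.008,z+.01); cl(c,.05,z-.036,z-.018)
m=(P[...,2]>.108)&(P[...,2]<.135)&(P[...,0]>.55)&(abs(P[...,1])<.25)
q=P[m];print(cv2.minAreaRect(q[:,:2].astype(np.float32)*1000), cv2.boxPoints(cv2.minAreaRect(q[:,:2].astype(np.float32)*1000)))
m=(P[...,2]>.093)&(P[...,2]<.110)&(P[...,0]>.3)&(P[...,0]<.55)&(P[...,1]<.25)&(P[...,1]>-.1)
q=P[m];print(cv2.boxPoints(cv2.minAreaRect(q[:,:2].astype(np.float32)*1000)),q[:,2].mean())
E
```

```text
table [ 0.5399  0.2157 -0.0002]
table2 [ 0.4575 -0.1829 -0.0006]
din [ 0.5841 -0.015   0.0934]
dout [0.5134 0.2763 0.0622]
box [0.604  0.0713 0.0619]
tall [ 0.5331 -0.2739  0.1282]
cab [ 0.7681 -0.0038  0.1164]
bott [0.6985 0.3228 0.201 ]
mort [ 0.7526 -0.3498  0.0294]
tq [0.4081 0.2043 0.0756]
tq2 [0.3833 0.3084 0.0601]
g1 [ 0.5439 -0.1442  0.0798]
g2 [ 0.4024 -0.0504  0.0823]
front [0.497  0.0455 0.1007]
lanefloor [ 0.5264 -0.019   0.0096]
mid [0.5899 0.0163 0.0677]
din
[ 0.5841 -0.015   0.0934] 53 [ 0.5878 -0.0139  0.0944] 0.09460247999318572 (0.5877143144607544, -0.013833415694534779) 0.010314717888832092
[ 0.5841 -0.015   0.0934] 435 [ 0.5868 -0.0138  0.0671] 0.06791972954304626 (0.5834051966667175, -0.014454396441578865) 0.04938299581408501
dout
[0.5134 0.2763 0.0622] 129 [0.5139 0.2738 0.0567] 0.05585279978310331 (0.5136982202529907, 0.27691492438316345) 0.02459537796676159
[0.5134 0.2763 0.0622] 39 [0.5059 0.2638 0.0362] 0.037602823292639975 (0.5132522583007812, 0.28500282764434814) 0.03213245049118996
tall
[ 0.5331 -0.2739  0.1282] 227 [ 0.5321 -0.2716  0.1294] 0.12945880499494267 (0.5335401296615601, -0.2742241322994232) 0.024817653000354767
[ 0.5331 -0.2739  0.1282] 15 [ 0.5284 -0.2585  0.0981] 0.09685574351659332 (0.5316606760025024, -0.2648047208786011) 0.022707587108016014
((786.1728515625, -1.2705307006835938), (218.67822265625, 228.27928161621094), 80.89775085449219) [[ 656.1734  -91.1763]
 [ 881.5781 -127.2893]
 [ 916.1723   88.6352]
 [ 690.7676  124.7483]]
[[463.4181 -55.3602]
 [488.9055 -59.4255]
 [521.7725 146.6351]
 [496.2851 150.7004]] 0.09913293871396427
```

Request:
send_rows([
  [0,0,-0.005,1],
  [0,0,-0.005,1],
  [0,0,-0.005,1],
  [0,0,-0.005,1],
  [0,0,0,1],
  [0,0,0,1],
  [0,0,0,0.18],
  [0,0,0,0],
  [0,0,0,0],
], claw=-1)

```text
clock: 1.0
eef_pos: [0.2218, -0.4479, 0.2511]
tool_rot: [0.997, -0.078, -0.0, -0.0]
ft_force: [0.3, -0.2, 0.6]
grip_width: -0.0
```

```bash
cat >> h.py <<'E'
YAW=-0.1585
DI=np.array([.5895,.0302,.014])
RD=R.from_euler("z",YAW).as_matrix()
def toW(p): return DI+RD@np.array(p)
def toD(p): return (np.asarray(p)-DI)@RD
def need(target):
    o=monitor.get_obs(); Rt=R.from_quat(o["tool_rot"]).as_matrix()
    x=Rt[:,0]; print("yaw",np.arctan2(x[1],x[0]),"toolz",Rt[:,2].round(3))
    print("pos",o["eef_pos"].round(4),"D",toD(o["eef_pos"]).round(4),"F",o["ft_force"].round(1),"t",o["clock"])
    print("shift tool",(Rt.T@(np.array(target)-o["eef_pos"])).round(4))
E
python3 - <<'E'
from h import *
need(toW([-.056,-.042,.10]))
need(toW([-.15,-.042,.25]))
E
```

```text
yaw -0.15683466221011505 toolz [-0.     0.001 -1.   ]
pos [ 0.2218 -0.4479  0.2511] D [-0.2876 -0.5302  0.2371] F [ 0.3 -0.2  0.6] t 1.0
shift tool [ 0.2325 -0.4877  0.1372]
yaw -0.15683466221011505 toolz [-0.     0.001 -1.   ]
pos [ 0.2218 -0.4479  0.2511] D [-0.2876 -0.5302  0.2371] F [ 0.3 -0.2  0.6] t 1.0
shift tool [ 0.1384 -0.488  -0.0128]
```

Request:
send_rows([
  [0.0126,-0.0444,-0.0012,0],
  [0.0126,-0.0444,-0.0012,0],
  [0.0126,-0.0444,-0.0012,0],
  [0.0126,-0.0444,-0.0012,0],
  [0.0126,-0.0444,-0.0012,0],
  [0.0126,-0.0444,-0.0012,0],
  [0.0126,-0.0444,-0.0012,0],
  [0.0126,-0.0444,-0.0012,0],
  [0.0126,-0.0444,-0.0012,0],
  [0.0126,-0.0444,-0.0012,0],
  [0.0126,-0.0444,-0.0012,0],
  [0,0,0,0],
  [0,0,0,0],
  [0,0,0,0],
])

```text
clock: 2.4
eef_pos: [0.4285, -0.0338, 0.2651]
tool_rot: [0.998, -0.052, 0.0, -0.018]
ft_force: [0.5, -0.1, -0.6]
grip_width: 0.0003
```

```bash
python3 - <<'E'
from h import *
np.set_printoptions(precision=4,suppress=True)
o=monitor.get_obs(); need(toW([-.056,-.042,.1]))
im,d=cams.camera("wrist");T=T_of("wrist",o);P=cloud("wrist",d,T)
cv2.imwrite("pics/w1.png",im)
np.savez("w1.npz",P=P,im=im,T=T)
D=toD(P)
def cl(m,nm):
    q=D[m]
    if len(q)<5: print(nm,len(q));return
    print(nm,len(q),"mean",q.mean(0),"min",np.percentile(q,1,0),"max",np.percentile(q,99,0))
x,y,z=D[...,0],D[...,1],D[...,2]
cl((abs(x-.005)<.03)&(abs(y+.043)<.03)&(z>.072)&(z<.09),"knob")
cl((abs(x-.005)<.045)&(abs(y+.043)<.038)&(z>.049)&(z<.06),"lid")
cl((x<-.07)&(x>-.14)&(abs(y)<.15)&(z>.08)&(z<.095),"front")
cl((x<-.03)&(x>-.08)&(y<-.01)&(y>-.08)&(z<.01)&(z>-.02),"floor")
cl((abs(x+.0)<.07)&(abs(y)<.008)&(z<.055)&(z>.035),"rail")
cl((x>.1)&(abs(y)<.14)&(z<.115)&(z>.095),"cab")
E
```

```text
yaw -0.10338292707402977 toolz [ 0.003  0.037 -0.999]
pos [ 0.4285 -0.0338  0.2651] D [-0.1489 -0.0886  0.2511] F [ 0.5 -0.1 -0.6] t 2.4
shift tool [ 0.0955 -0.0358  0.1524]
knob 434 mean [ 0.005  -0.0422  0.0803] min [-0.0046 -0.0518  0.0732] max [ 0.015  -0.0321  0.0826]
lid 1988 mean [-0.0015 -0.0433  0.0549] min [-0.0243 -0.0721  0.0516] max [ 0.0218 -0.0123  0.0571]
front 3571 mean [-0.0957 -0.0017  0.0857] min [-0.1105 -0.1005  0.0806] max [-0.0849  0.0991  0.0895]
floor 2155 mean [-0.0545 -0.0449  0.0001] min [-0.0795 -0.0794 -0.0017] max [-0.0305 -0.0104  0.002 ]
rail 635 mean [-0.0207 -0.0005  0.0429] min [-0.0689 -0.0033  0.0357] max [0.0227 0.0035 0.046 ]
cab 0
```

View pics/w1.png

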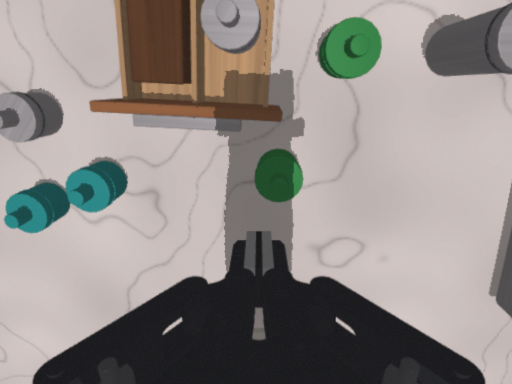

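The wrist view agrees with the top-view frame: knob at drawer (+5,−42) mm, rail at y≈0. But the pose fell short and is slightly turned, so I'm checking whether the arm has settled.

Request:
send_rows([
  [0,0,0,0],
  [0,0,0,0],
])

```text
clock: 2.65
eef_pos: [0.4288, -0.0338, 0.2654]
tool_rot: [0.998, -0.052, 0.001, -0.019]
ft_force: [-0.1, 1.0, -0.4]
grip_width: 0.0001
```

```bash
python3 - <<'E'
from h import *
need(toW([-.058,-.042,.1]))
o=monitor.get_obs();print(o["joint_pos"].round(3),o["joint_vel"].round(3))
E
```

```text
yaw -0.10392902031890786 toolz [ 0.003  0.037 -0.999]
pos [ 0.4288 -0.0338  0.2654] D [-0.1485 -0.0886  0.2514] F [-0.1  1.  -0.4] t 2.65
shift tool [ 0.093  -0.0359  0.1528]
[-0.105  0.089 -0.091  1.392  0.037  3.141] [ 0.004  0.004 -0.    -0.001  0.001  0.   ]
```

Joint 6 is at its limit, so I'll flip the tool half a turn; the camera then faces the robot.

Request:
send_rows([
  [0,0,0,-1],
  [0,0,0,-1],
  [0,0,0,-1],
  [0,0,0,-1],
  [0,0,0,-1],
  [0,0,0,-1],
  [0,0,0,-1],
  [0,0,0,-1],
  [0,0,0,-1],
  [0,0,0,-1],
  [0,0,0,-1],
  [0,0,0,-1],
  [0,0,0,-1],
  [0,0,0,-1],
  [0,0,0,-1],
])

```text
clock: 4.15
eef_pos: [0.429, -0.0336, 0.2653]
tool_rot: [0.764, 0.644, 0.013, -0.013]
ft_force: [-1.0, 0.8, 0.2]
grip_width: -0.0003
```

Request:
send_rows([
  [0,0,0,-1],
  [0,0,0,-1],
  [0,0,0,-1],
  [0,0,0,-1],
  [0,0,0,-1],
  [0,0,0,-1],
  [0,0,0,-1],
  [0,0,0,-1],
  [0,0,0,-1],
  [0,0,0,-1],
  [0,0,0,-1],
  [0,0,0,-1],
  [0,0,0,-1],
  [0,0,0,-1],
  [0,0,0,-1],
  [0,0,0,-0.8],
  [0,0,0,0],
  [0,0,0,0],
])

```text
clock: 5.95
eef_pos: [0.4291, -0.0335, 0.2653]
tool_rot: [0.083, 0.996, 0.019, 0.0]
ft_force: [-0.2, -0.0, 0.3]
grip_width: 0.0002
```

```bash
python3 - <<'E'
from h import *
need(toW([-.058,-.042,.1]))
o=monitor.get_obs();print(o["joint_pos"].round(3),o["joint_vel"].round(3))
E
```

```text
yaw 2.9752186428694833 toolz [ 0.003  0.037 -0.999]
pos [ 0.4291 -0.0335  0.2653] D [-0.1484 -0.0882  0.2513] F [-0.2 -0.   0.3] t 5.95
shift tool [-0.0904  0.0413  0.1527]
[-0.104  0.089 -0.091  1.392  0.037  0.062] [ 0.002  0.     0.    -0.001  0.001 -0.004]
```

Request:
send_rows([
  [-0.018,0.0083,0,0],
  [-0.018,0.0083,0,0],
  [-0.018,0.0083,0,-0.08],
  [-0.018,0.0083,0,0],
  [-0.018,0.0083,0,0],
  [0,0,0.03,0],
  [0,0,0.03,0],
  [0,0,0.03,0],
  [0,0,0.03,0],
  [0,0,0.032,0],
  [0,0,0,0],
  [0,0,0,0],
])

```text
clock: 7.15
eef_pos: [0.5249, -0.0012, 0.1148]
tool_rot: [0.078, 0.997, 0.019, -0.0]
ft_force: [0.0, 0.2, 0.7]
grip_width: -0.0002
```

```bash
python3 - <<'E'
from h import *
need(toW([-.058,-.042,.031]))
E
```

```text
yaw 2.984577572870853 toolz [ 0.002  0.037 -0.999]
pos [ 0.5249 -0.0012  0.1148] D [-0.0588 -0.0412  0.1008] F [0.  0.2 0.7] t 7.15
shift tool [-0.0011 -0.0034  0.0697]
```

Request:
send_rows([
  [0,-0.001,0.02,0],
  [0,-0.001,0.02,0],
  [0,-0.001,0.015,0],
  [0,0,0.015,0],
  [0,0,0,0],
  [-0.005,0,0,0],
  [-0.005,0,0,0],
  [-0.005,0,0,0],
  [-0.004,0,0,0],
  [-0.004,0,0,0],
  [-0.004,0,0,0],
  [-0.004,0,0,0],
  [-0.004,0,0,0],
  [-0.004,0,0,0],
  [0,0,0,0],
])

```text
clock: 8.65
eef_pos: [0.5628, -0.0074, 0.0444]
tool_rot: [0.078, 0.997, 0.019, -0.001]
ft_force: [-3.5, 0.4, 3.8]
grip_width: -0.0
```

```bash
cat > look.py <<'E'
from h import *
import sys
np.set_printoptions(precision=4,suppress=True)
def look(name,xr=(-.1,.1)):
    need(toW([.007,-.042,.031]))
    im,d=cams.camera("top");P=cloud("top",d,T_of("top"));D=toD(P)
    cv2.imwrite(f"pics/{name}_t.png",cv2.resize(im[110:270,90:330],None,fx=3,fy=3))
    im,_=cams.camera("scene");cv2.imwrite(f"pics/{name}_s.png",cv2.resize(im[60:300,180:420],None,fx=2.5,fy=2.5))
    return D
look(sys.argv[1])
E
python3 look.py a1
```

```text
yaw 2.9854489083295683 toolz [ 0.001  0.037 -0.999]
pos [ 0.5628 -0.0074  0.0444] D [-0.0205 -0.0414  0.0304] F [-3.5  0.4  3.8] t 8.65
shift tool [-0.0274 -0.0007 -0.0008]
```

View pics/a1_s.png

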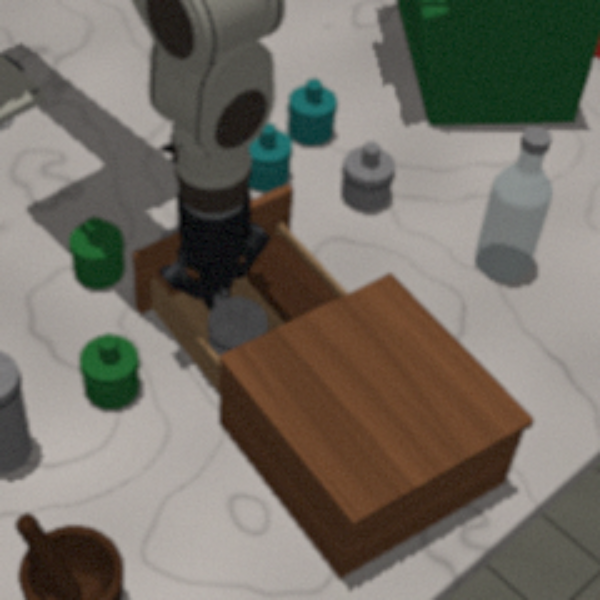

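The zoomed scene view shows the fingers behind dabba_in at (237,325), which is upright, with light contact. I'll keep pushing.

Request:
send_rows([
  [-0.004,0,0,0],
  [-0.004,0,0,0],
  [-0.004,0,0,0],
  [-0.004,0,0,0],
  [-0.004,0,0,0],
  [-0.003,0,0,0],
  [0,0,0,0],
])

```text
clock: 9.45
eef_pos: [0.5871, -0.0113, 0.0444]
tool_rot: [0.078, 0.997, 0.019, 0.001]
ft_force: [-1.3, 0.1, -0.8]
grip_width: 0.0
```

```bash
python3 look.py a2
```

```text
yaw 2.9852154656281025 toolz [ 0.004  0.037 -0.999]
pos [ 0.5871 -0.0113  0.0444] D [ 0.0042 -0.0414  0.0304] F [-1.3  0.1 -0.8] t 9.45
shift tool [-0.0028 -0.0006 -0.0006]
```

View pics/a2_s.png

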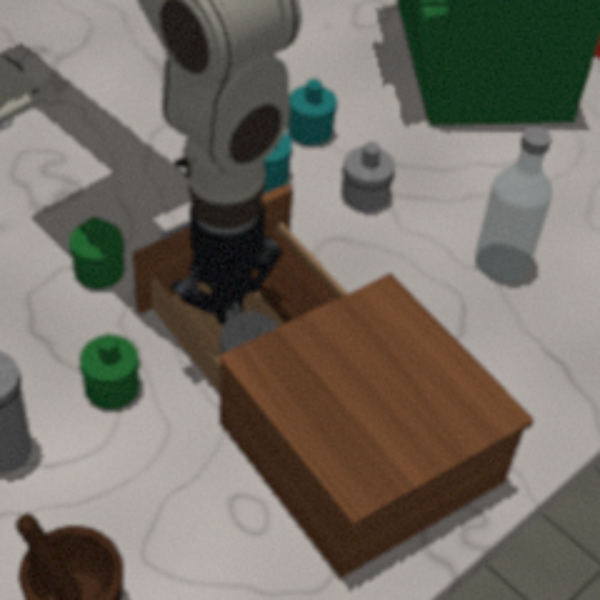

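View pics/a2_t.png

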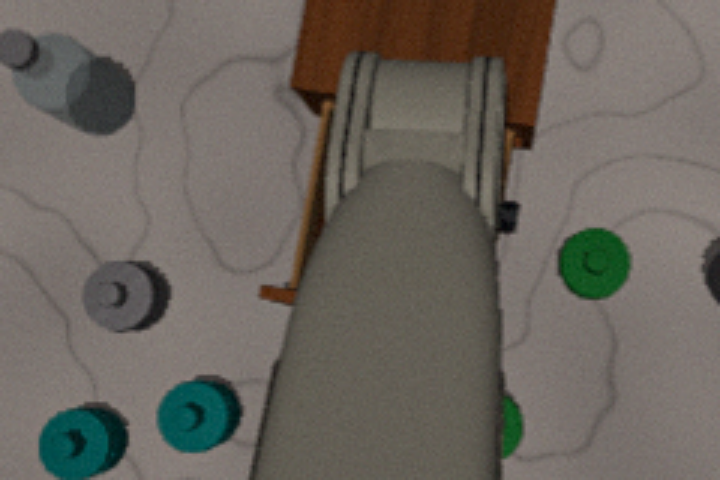

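Request:
send_rows([
  [-0.002,0,0,0],
  [-0.002,0,0,0],
  [0,0,0,0],
  [0.02,0,0,0],
  [0.02,0,0,0],
  [0,0,-0.03,0],
  [0,0,-0.04,0],
  [0,0,-0.04,0],
  [0,0,-0.04,0],
  [0.03,0,-0.04,0],
  [0.03,0,0,0],
  [0.02,0,0,0],
  [0,0,0,0],
  [0,0,0,0],
])

```text
clock: 10.95
eef_pos: [0.4721, -0.0003, 0.2353]
tool_rot: [0.078, 0.997, 0.019, 0.002]
ft_force: [-0.6, -0.4, -0.3]
grip_width: 0.0002
```

```bash
python3 - <<'E'
from h import *
np.set_printoptions(precision=4,suppress=True)
o=monitor.get_obs(); need(toW([-.056,-.042,.1]))
im,d=cams.camera("wrist");T=T_of("wrist",o);P=cloud("wrist",d,T)
cv2.imwrite("pics/w2.png",im)
D=toD(P)
def cl(m,nm):
    q=D[m]
    if len(q)<5: print(nm,len(q));return
    print(nm,len(q),"mean",q.mean(0),"min",np.percentile(q,1,0),"max",np.percentile(q,99,0))
x,y,z=D[...,0],D[...,1],D[...,2]
cl((abs(x-.045)<.03)&(abs(y+.043)<.03)&(z>.072)&(z<.09),"knob")
cl((abs(x-.045)<.045)&(abs(y+.043)<.038)&(z>.049)&(z<.06),"lid")
cl((x<-.07)&(x>-.14)&(abs(y)<.15)&(z>.08)&(z<.095),"front")
cl((abs(x+.0)<.07)&(abs(y)<.008)&(z<.055)&(z>.035),"rail")
cl((x>.06)&(abs(y)<.14)&(z<.115)&(z>.095),"cab")
E
```

```text
yaw 2.985413086275244 toolz [ 0.006  0.037 -0.999]
pos [ 0.4721 -0.0003  0.2353] D [-0.1111 -0.0486  0.2213] F [-0.6 -0.4 -0.3] t 10.95
shift tool [-0.0551  0.0019  0.1215]
knob 0
lid 0
front 3797 mean [-0.0973 -0.0014  0.0851] min [-0.1113 -0.1     0.0802] max [-0.0862  0.0998  0.0892]
rail 403 mean [-0.0204  0.      0.0431] min [-0.0681 -0.0028  0.0353] max [0.0343 0.0035 0.0452]
cab 106 mean [ 0.0869 -0.0227  0.0998] min [ 0.0853 -0.0501  0.0953] max [0.0891 0.0739 0.104 ]
```

View pics/w2.png

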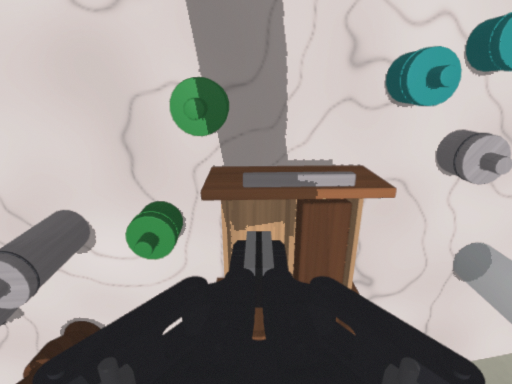

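In the wrist view dabba_in is hidden behind the gripper and the twin is at (480,158). I'll measure the twin, then check dabba_in from the top once the arm is clear.

```bash
python3 - <<'E'
from h import *
np.set_printoptions(precision=4,suppress=True)
o=monitor.get_obs()
im,d=cams.camera("wrist");T=T_of("wrist",o);P=cloud("wrist",d,T)
m=(np.hypot(P[...,0]-.513,P[...,1]-.275)<.06)
k=P[m&(P[...,2]>.07)&(P[...,2]<.09)];l=P[m&(P[...,2]>.048)&(P[...,2]<.06)]
print(len(k),k.mean(0),k.min(0),k.max(0)); print(len(l),l.mean(0),cv2.minEnclosingCircle(l[:,:2].astype(np.float32)))
P=cloud("top",np.load("top0.npy"),T_of("top"))
m=(np.hypot(P[...,0]-.513,P[...,1]-.275)<.05)&(P[...,2]>.05)
l=P[m];print(l[:,2].max(),cv2.minAreaRect(l[:,:2].astype(np.float32)*1000))
c=np.array([.512,.275,.2]);need(c)
E
```

```text
372 [0.5122 0.2826 0.0788] [0.5025 0.2737 0.07  ] [0.5242 0.2958 0.0826]
1555 [0.5095 0.279  0.0545] ((0.5120464563369751, 0.28523051738739014), 0.033182162791490555)
0.08313186053403321 ((513.9891967773438, 285.60906982421875), (59.91413116455078, 62.57111358642578), 0.294117271900177)
yaw 2.9852443539207187 toolz [ 0.005  0.037 -0.999]
pos [ 0.4723 -0.0003  0.2346] D [-0.111  -0.0486  0.2206] F [ 0.3  0.3 -0.3] t 11.05
shift tool [0.0036 0.2767 0.045 ]
```

```bash
python3 - <<'E'
from h import *
need([.5125,.2845,.17])
E
```

```text
yaw 2.9852443539207187 toolz [ 0.005  0.037 -0.999]
pos [ 4.723e-01 -3.000e-04  2.346e-01] D [-0.111  -0.0486  0.2206] F [ 0.3  0.3 -0.3] t 11.05
shift tool [0.0045 0.285  0.0753]
```

Request:
send_rows([
  [0,0.035,0,0],
  [0,0.035,0,0],
  [0,0.035,0,0],
  [0.001,0.036,0,0],
  [0.001,0.036,0,0],
  [0.001,0.036,0,0],
  [0.001,0.036,0,0],
  [0.0005,0.036,0.005,0],
  [0,0,0.02,0],
  [0,0,0.025,0],
  [0,0,0.025,0],
  [0,0,0,0],
  [0,0,0,0],
  [0,0,0,0],
], claw=0.2)

```text
clock: 12.45
eef_pos: [0.5124, 0.2851, 0.1716]
tool_rot: [0.078, 0.997, 0.019, 0.001]
ft_force: [-0.2, 0.3, 0.7]
grip_width: 0.0511
```

```bash
python3 - <<'E'
from h import *
np.set_printoptions(precision=4,suppress=True)
need([.5125,.2845,.12])
o=monitor.get_obs();print(o["grip_width"],o["joint_pos"].round(3))
im,d=cams.camera("wrist");T=T_of("wrist",o);P=cloud("wrist",d,T);cv2.imwrite("pics/w3.png",im)
m=(np.hypot(P[...,0]-.513,P[...,1]-.28)<.05)
k=P[m&(P[...,2]>.077)&(P[...,2]<.09)];l=P[m&(P[...,2]>.05)&(P[...,2]<.06)]
print(len(k),k.mean(0),k.min(0),k.max(0)); print(len(l),l.mean(0),cv2.minEnclosingCircle(l[:,:2].astype(np.float32)))
im,d=cams.camera("top");D=toD(cloud("top",d,T_of("top")));cv2.imwrite("pics/t3.png",cv2.resize(im[110:270,90:330],None,fx=3,fy=3))
x,y,z=D[...,0],D[...,1],D[...,2]
def cl(m,nm):
    q=D[m]
    if len(q)<5: print(nm,len(q));return
    print(nm,len(q),"mean",q.mean(0),"min",np.percentile(q,1,0),"max",np.percentile(q,99,0))
cl((x>0)&(x<.083)&(abs(y+.043)<.03)&(z>.072)&(z<.09),"knob")
cl((x>0)&(x<.083)&(abs(y+.043)<.038)&(z>.049)&(z<.06),"lid")
cl((x<-.07)&(x>-.14)&(abs(y)<.15)&(z>.08)&(z<.095),"front")
E
```

```text
yaw 2.9850918887094124 toolz [ 0.006  0.038 -0.999]
pos [0.5124 0.2851 0.1716] D [-0.1164  0.2396  0.1576] F [-0.2  0.3  0.7] t 12.45
shift tool [-0.0002 -0.0026  0.0515]
0.051051412613948716 [0.492 0.423 0.107 1.231 0.031 0.649]
451 [0.5126 0.2863 0.0807] [0.5029 0.2757 0.0771] [0.5238 0.2968 0.083 ]
2666 [0.5103 0.2864 0.0548] ((0.5134996175765991, 0.2858145236968994), 0.03215673938393593)
knob 55 mean [ 0.0493 -0.0438  0.0804] min [ 0.0395 -0.0533  0.0731] max [ 0.0596 -0.0343  0.0852]
lid 362 mean [ 0.0488 -0.0438  0.0543] min [ 0.0197 -0.0729  0.0499] max [ 0.0789 -0.0143  0.0585]
front 579 mean [-0.0958 -0.0004  0.0855] min [-0.1106 -0.1011  0.0801] max [-0.0853  0.1012  0.0912]
```

View pics/w3.png

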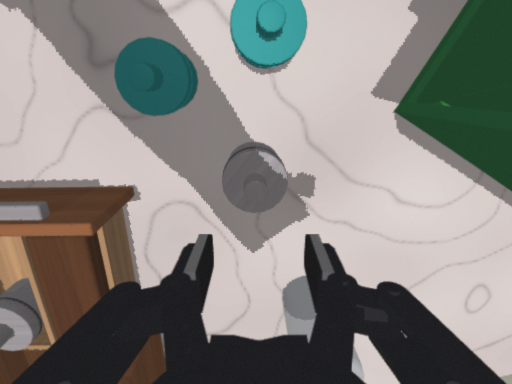

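View pics/t3.png

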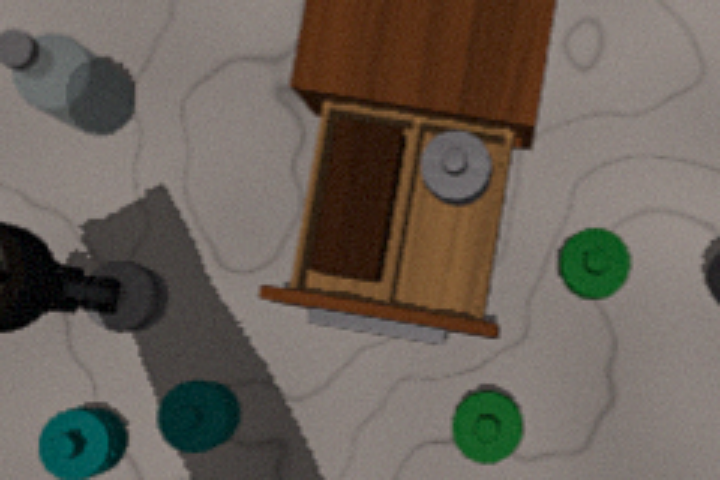

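Step 1 holds: dabba_in stands upright at drawer x≈+49 mm. The twin's knob is at (0.513, 0.286), seen at wrist pixel (256,187).

```bash
python3 - <<'E'
from h import *
need([.513,.2863,.060])
E
```

```text
yaw 2.9850389244015236 toolz [ 0.006  0.039 -0.999]
pos [0.5123 0.2851 0.172 ] D [-0.1165  0.2395  0.158 ] F [ 0.5 -0.1 -0.4] t 12.55
shift tool [-0.0005 -0.003   0.1119]
```

Request:
send_rows([
  [0,-0.001,0.025,0],
  [0,-0.001,0.025,0],
  [0,-0.001,0.02,0],
  [0,0,0.015,0],
  [0,0,0.012,0],
  [0,0,0.01,0],
  [0,0,0.005,0],
  [0,0,0,0],
  [0,0,0,0],
])

```text
clock: 13.45
eef_pos: [0.5115, 0.2861, 0.0589]
tool_rot: [0.078, 0.997, 0.019, 0.001]
ft_force: [-0.3, 0.8, 0.2]
grip_width: 0.0509
```

Request:
send_rows([
  [0,0,0,0],
  [0,0,0,0],
  [0,0,0,0],
  [0,0,0,0],
  [0,0,0,0],
  [0,0,0,0],
  [0,0,0,0],
  [0,0,0,0],
], claw=-1)

```text
clock: 14.25
eef_pos: [0.5116, 0.286, 0.0593]
tool_rot: [0.078, 0.997, 0.019, 0.001]
ft_force: [-1.5, -0.0, 5.4]
grip_width: 0.0201
```

```bash
python3 - <<'E'
from h import *
need([.513,.2863,.060])
o=monitor.get_obs();print(o["grip_width"])
im,d=cams.camera("wrist");cv2.imwrite("pics/w4.png",im)
E
```

```text
yaw 2.985285865866481 toolz [ 0.005  0.037 -0.999]
pos [0.5116 0.286  0.0593] D [-0.1173  0.2403  0.0453] F [-1.5 -0.   5.4] t 14.25
shift tool [-0.0014  0.0006 -0.0007]
0.020099317625543688
```

View pics/w4.png

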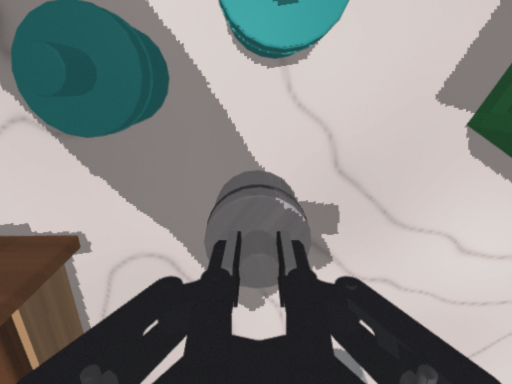

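Width 20 mm means the knob, at (258,262), is between the fingers. Lifting.

Request:
send_rows([
  [0,0,-0.005,0],
  [0,0,-0.01,0],
  [0,0,-0.02,0],
  [0,0,-0.025,0],
  [0,0,-0.025,0],
  [0,0,-0.025,0],
  [0,0,-0.02,0],
  [0,0,-0.01,0],
  [0,0,0,0],
  [0,0,0,0],
])

```text
clock: 15.3
eef_pos: [0.5101, 0.2804, 0.1973]
tool_rot: [0.078, 0.997, 0.018, -0.0]
ft_force: [0.2, -0.3, -3.7]
grip_width: 0.02
```

```bash
python3 - <<'E'
from h import *
need(toW([-.032,-.042,.19-.014]))
o=monitor.get_obs();print(o["grip_width"])
im,d=cams.camera("scene");cv2.imwrite("pics/s5.png",cv2.resize(im[0:240,180:500],None,fx=2.4,fy=2.4))
E
```

```text
yaw 2.985369442274571 toolz [ 0.002  0.036 -0.999]
pos [0.5101 0.2804 0.1973] D [-0.1179  0.2346  0.1833] F [ 0.2 -0.3 -3.7] t 15.3
shift tool [-0.0853 -0.2768 -0.0031]
0.020016380455392162
```

View pics/s5.png

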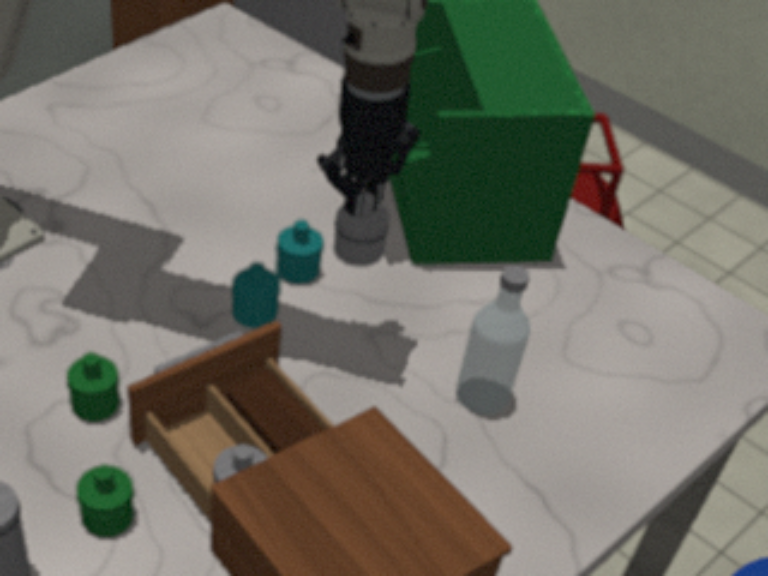

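The twin hangs upright from the gripper at (361,235). Carrying it over the lane.

Request:
send_rows([
  [-0.003,-0.01,0,0],
  [-0.006,-0.02,0,0],
  [-0.009,-0.03,0,0],
  [-0.009,-0.03,0,0],
  [-0.009,-0.03,0,0],
  [-0.009,-0.03,0,0],
  [-0.009,-0.03,0,0],
  [-0.009,-0.03,0,0],
  [-0.009,-0.03,0,0],
  [-0.006,-0.02,0,0],
  [-0.004,-0.01,0,0],
  [-0.002,-0.006,0,0],
  [0,0,0,0],
  [0,0,0,0],
  [0,0,0,0],
])

```text
clock: 16.85
eef_pos: [0.5505, -0.0038, 0.1877]
tool_rot: [0.077, 0.997, 0.019, 0.0]
ft_force: [-0.1, 0.1, -2.5]
grip_width: 0.0197
```

```bash
python3 - <<'E'
from h import *
np.set_printoptions(precision=4,suppress=True)
need(toW([-.033,-.042,.049]))
o=monitor.get_obs();print(o["grip_width"])
im,d=cams.camera("wrist");cv2.imwrite("pics/w6.png",im)
T=T_of("wrist",o);D=toD(cloud("wrist",d,T));x,y,z=D[...,0],D[...,1],D[...,2]
m=(x<-.07)&(x>-.14)&(abs(y)<.15)&(z>.08)&(z<.095)
print(D[m].mean(0) if m.any() else 0)
im,d=cams.camera("scene");cv2.imwrite("pics/s6.png",cv2.resize(im[60:300,180:420],None,fx=2.5,fy=2.5))
E
```

```text
yaw 2.986903623429855 toolz [ 0.003  0.037 -0.999]
pos [ 0.5505 -0.0038  0.1877] D [-0.0332 -0.0397  0.1737] F [-0.1  0.1 -2.5] t 16.85
shift tool [-0.0005 -0.0069  0.1245]
0.019692678181501135
[-0.0967 -0.0018  0.0854]
```

View pics/w6.png

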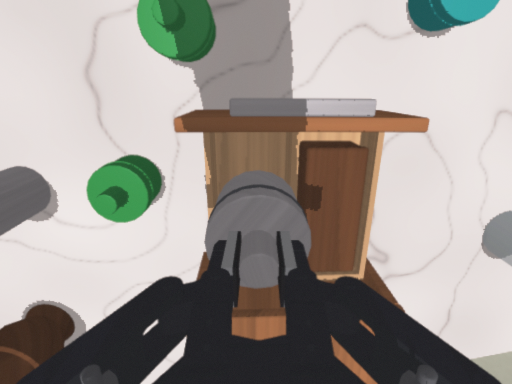

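View pics/s6.png

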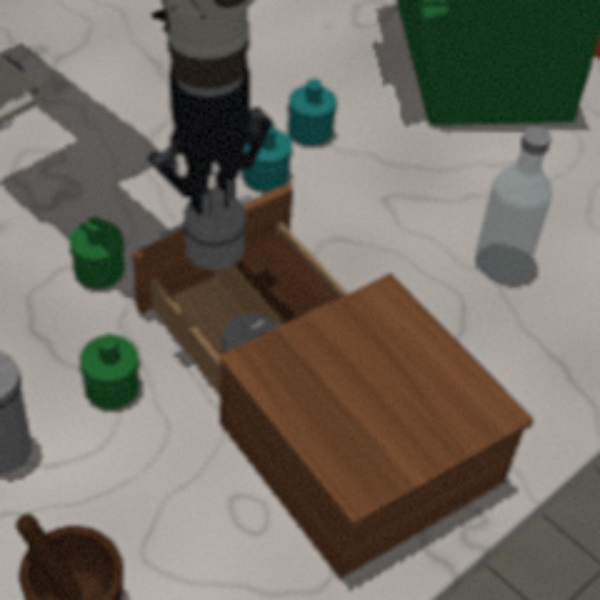

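Request:
send_rows([
  [0,-0.006,0,0],
  [0,-0.001,0.01,0],
  [0,0,0.02,0],
  [0,0,0.02,0],
  [0,0,0.02,0],
  [0,0,0.015,0],
  [0,0,0.01,0],
  [0,0,0.008,0],
  [0,0,0.005,0],
  [0,0,0,0],
  [0,0,0,0],
])

```text
clock: 18.05
eef_pos: [0.5503, -0.0078, 0.08]
tool_rot: [0.078, 0.997, 0.019, 0.001]
ft_force: [0.3, -0.4, -2.5]
grip_width: 0.0203
```

```bash
python3 - <<'E'
from h import *
np.set_printoptions(precision=4,suppress=True)
need(toW([-.033,-.042,.0595]))
im,d=cams.camera("scene");cv2.imwrite("pics/s7.png",cv2.resize(im[60:300,180:420],None,fx=2.5,fy=2.5))
E
```

```text
yaw 2.9853314424516517 toolz [ 0.004  0.037 -0.999]
pos [ 0.5503 -0.0078  0.08  ] D [-0.0327 -0.0437  0.066 ] F [ 0.3 -0.4 -2.5] t 18.05
shift tool [0.0003 0.0014 0.0066]
```

View pics/s7.png

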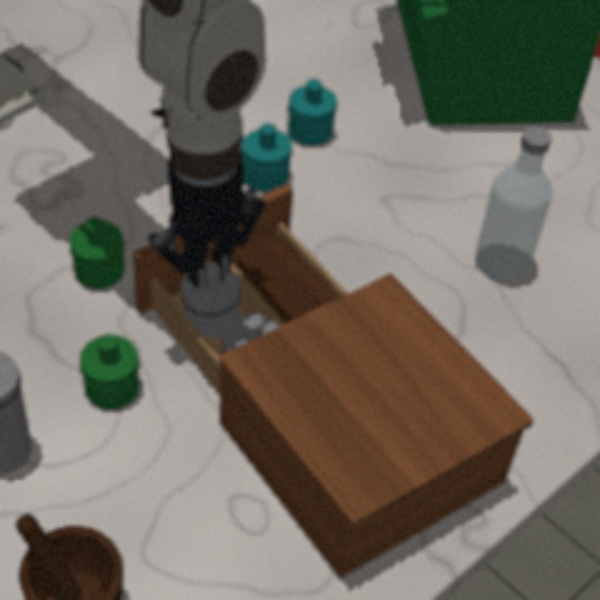

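The twin at (212,300) is inside the lane, about 6 mm above the floor. Lowering slowly.

Request:
send_rows([
  [0,0.001,0.003,0],
  [0,0,0.002,0],
  [0,0,0.001,0],
  [0,0,0,0],
])

```text
clock: 18.5
eef_pos: [0.5501, -0.0065, 0.0736]
tool_rot: [0.078, 0.997, 0.019, 0.0]
ft_force: [0.9, -0.2, -1.8]
grip_width: 0.0198
```

Request:
send_rows([
  [0,0,0.001,0],
  [0,0,0,0],
  [0,0,0,0],
])

```text
clock: 18.8
eef_pos: [0.5504, -0.0064, 0.0734]
tool_rot: [0.078, 0.997, 0.019, 0.001]
ft_force: [-2.0, -0.4, 6.3]
grip_width: 0.0202
```

The force rose to +6 N, so it is on the floor. Releasing.

Request:
send_rows([
  [0,0,0,0],
  [0,0,0,0],
  [0,0,0,0],
  [0,0,0,0],
  [0,0,0,0],
  [0,0,0,0],
], claw=0.1)

```text
clock: 19.4
eef_pos: [0.55, -0.0065, 0.0725]
tool_rot: [0.078, 0.997, 0.019, 0.0]
ft_force: [-0.2, -0.3, -0.8]
grip_width: 0.0467
```

Request:
send_rows([
  [0,0,-0.01,0],
  [0,0,-0.02,0],
  [0,0,-0.03,0],
  [0,0,-0.04,0],
  [0,0,-0.03,0],
  [0.04,0,0,0],
  [0.045,0,0,0],
  [0.045,0,0,0],
  [0.045,0,0,0],
  [0.02,0,0,0],
  [0,0,0,0],
  [0,0,0,0],
], claw=0.1)

```text
clock: 20.6
eef_pos: [0.358, 0.019, 0.204]
tool_rot: [0.078, 0.997, 0.019, 0.002]
ft_force: [0.6, -0.3, 0.5]
grip_width: 0.0468
```

```bash
cat > chk.py <<'E'
from h import *
import sys
np.set_printoptions(precision=4,suppress=True)
need(toW([-.15,0,.076]))
o=monitor.get_obs()
for n in ["top","wrist"]:
    im,d=cams.camera(n);D=toD(cloud(n,d,T_of(n,o)));cv2.imwrite(f"pics/{sys.argv[1]}_{n}.png",cv2.resize(im[110:270,90:330],None,fx=3,fy=3) if n=="top" else im)
    x,y,z=D[...,0],D[...,1],D[...,2]
    def cl(m,nm):
        q=D[m]
        if len(q)<5: print(nm,len(q));return
        print(nm,len(q),"mean",q.mean(0),"min",np.percentile(q,1,0),"max",np.percentile(q,99,0))
    for a,b in ((.015,.083),(-.065,.008)):
        cl((x>a)&(x<b)&(abs(y+.043)<.03)&(z>.072)&(z<.09),"knob")
        cl((x>a)&(x<b)&(abs(y+.043)<.038)&(z>.049)&(z<.06),"lid")
    cl((x<-.07)&(x>-.14)&(abs(y)<.15)&(z>.08)&(z<.095),"front")
im,d=cams.camera("scene");cv2.imwrite(f"pics/{sys.argv[1]}_s.png",cv2.resize(im[60:300,180:420],None,fx=2.5,fy=2.5))
E
python3 chk.py c8
```

```text
yaw 2.9855717428518003 toolz [ 0.007  0.037 -0.999]
pos [0.358 0.019 0.204] D [-0.2269 -0.0476  0.19  ] F [ 0.6 -0.3  0.5] t 20.6
shift tool [-0.0769  0.0431  0.1158]
knob 55 mean [ 0.0492 -0.0437  0.0803] min [ 0.0395 -0.0532  0.0735] max [ 0.0597 -0.0343  0.085 ]
lid 362 mean [ 0.0489 -0.0439  0.0541] min [ 0.0199 -0.0732  0.0497] max [ 0.0787 -0.0145  0.0583]
knob 53 mean [-0.0311 -0.044   0.08  ] min [-0.0412 -0.0535  0.0736] max [-0.0211 -0.0347  0.0841]
lid 377 mean [-0.0311 -0.0441  0.0543] min [-0.06   -0.0731  0.0504] max [-0.0014 -0.0147  0.0583]
front 571 mean [-0.0957 -0.0008  0.0856] min [-0.1106 -0.1012  0.0802] max [-0.0853  0.1012  0.0913]
knob 0
lid 0
knob 140 mean [-0.0391 -0.0417  0.0772] min [-0.0422 -0.0514  0.0721] max [-0.0341 -0.0317  0.0814]
lid 1077 mean [-0.0369 -0.0419  0.0549] min [-0.0562 -0.0717  0.0516] max [-0.0112 -0.0114  0.0594]
front 1920 mean [-0.0983 -0.0378  0.0849] min [-0.1116 -0.0951  0.0803] max [-0.0869  0.0091  0.0889]
```

View pics/c8_s.png

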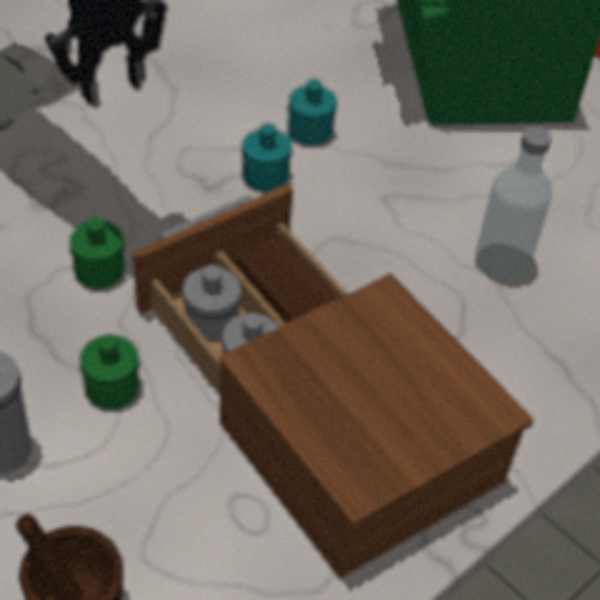

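View pics/c8_wrist.png

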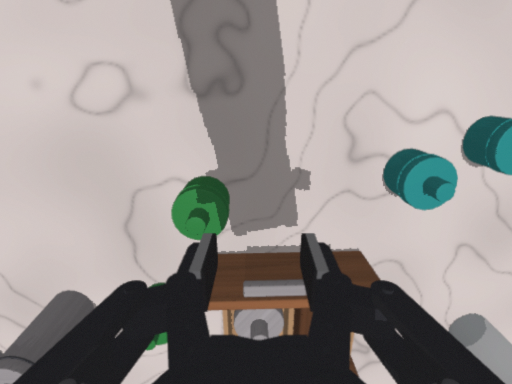

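The twin stands at drawer (−31,−44) mm and dabba_in at (+49,−44) mm, both upright, at zoomed-scene pixels (211,290) and (250,335). Next, shut the drawer.

Request:
send_rows([
  [0,0.02,0,0],
  [0,0.023,0,0],
  [0,0,0.03,0],
  [0,0,0.03,0],
  [0,0,0.03,0],
  [0,0,0.02,0],
  [0,0,0.01,0],
  [0,0,0,0],
  [0,0,0,0],
], claw=-1)

```text
clock: 21.65
eef_pos: [0.365, 0.066, 0.0851]
tool_rot: [0.078, 0.997, 0.019, 0.0]
ft_force: [-0.5, 0.2, -0.1]
grip_width: -0.0002
```

```bash
python3 - <<'E'
from h import *
need(toW([-.13,0,.068]))
print(monitor.get_obs()["grip_width"])
E
```

```text
yaw 2.985087160311848 toolz [ 0.004  0.037 -0.999]
pos [0.365  0.066  0.0851] D [-2.273e-01 -1.000e-04  7.110e-02] F [-0.5  0.2 -0.1] t 21.65
shift tool [-0.0973 -0.0002  0.0029]
-0.00020583768077378722
```

Request:
send_rows([
  [-0.03,0,0.003,0],
  [-0.03,0,0,0],
  [-0.02,0,0,0],
  [-0.01,0,0,0],
  [-0.004,0,0,0],
  [-0.004,0,0,0],
  [-0.004,0,0,0],
  [-0.004,0,0,0],
  [-0.004,0,0,0],
  [-0.004,0,0,0],
  [-0.004,0,0,0],
  [-0.004,0,0,0],
  [-0.004,0,0,0],
  [-0.004,0,0,0],
])

```text
clock: 23.05
eef_pos: [0.4884, 0.0464, 0.0809]
tool_rot: [0.078, 0.997, 0.019, -0.004]
ft_force: [-8.8, 0.7, 6.9]
grip_width: -0.0003
```

```bash
python3 chk.py c9
```

```text
yaw 2.9860770730237256 toolz [-0.005  0.038 -0.999]
pos [0.4884 0.0464 0.0809] D [-0.1024  0.      0.0669] F [-8.8  0.7  6.9] t 23.05
shift tool [ 0.0477  0.0004 -0.0086]
knob 57 mean [ 0.0689 -0.0435  0.0797] min [ 0.0592 -0.0531  0.0744] max [ 0.0791 -0.0336  0.0835]
lid 288 mean [ 0.0581 -0.0437  0.0542] min [ 0.0157 -0.0729  0.0498] max [ 0.0827 -0.0137  0.0593]
knob 54 mean [-0.0111 -0.0439  0.0803] min [-0.0202 -0.0534  0.0736] max [-0.001  -0.0345  0.086 ]
lid 315 mean [-0.0165 -0.0437  0.0545] min [-0.0408 -0.073   0.0508] max [ 0.0073 -0.0139  0.0587]
front 128 mean [-0.076  -0.0601  0.0862] min [-0.0867 -0.1038  0.0804] max [-0.0701 -0.0255  0.0921]
knob 0
lid 0
knob 0
lid 45 mean [-0.0306 -0.0615  0.0546] min [-0.0343 -0.066   0.0534] max [-0.0255 -0.0565  0.0558]
front 4863 mean [-0.0851  0.0018  0.085 ] min [-0.1135 -0.1014  0.0801] max [-0.0704  0.1017  0.0941]
```

View pics/c9_s.png

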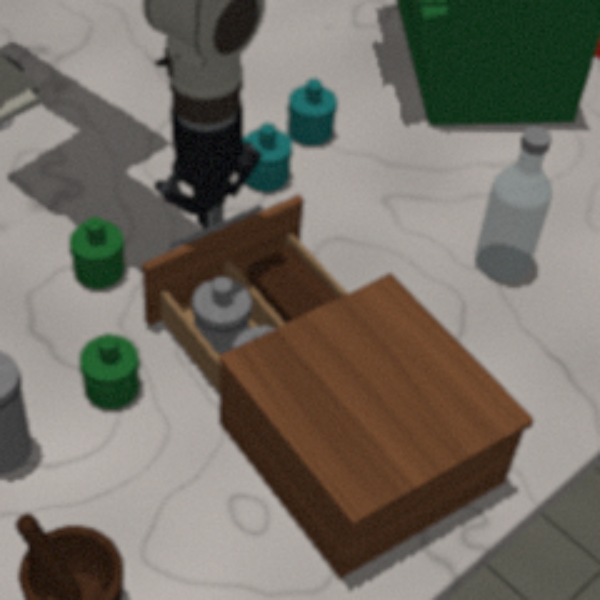

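The dabbas moved with the drawer, about 20 mm each. Continuing.

Request:
send_rows([
  [-0.004,0,0,0],
  [-0.005,0,0,0],
  [-0.005,0,0,0],
  [-0.005,0,0,0],
  [-0.005,0,0,0],
  [-0.005,0,0,0],
  [-0.005,0,0,0],
  [-0.005,0,0,0],
  [-0.005,0,0,0],
  [-0.005,0,0,0],
  [-0.005,0,0,0],
  [-0.005,0,0,0],
  [-0.005,0,0,0],
  [-0.005,0,0,0],
  [-0.005,0,0,0],
  [-0.005,0,0,0],
  [-0.004,0,0,0],
  [-0.003,0,0,0],
])

```text
clock: 25.0
eef_pos: [0.5737, 0.0329, 0.0808]
tool_rot: [0.078, 0.997, 0.019, -0.003]
ft_force: [-9.1, 0.5, 6.5]
grip_width: -0.0001
```

```bash
python3 chk.py c10
```

```text
yaw 2.985946935669009 toolz [-0.004  0.038 -0.999]
pos [0.5737 0.0329 0.0808] D [-0.016   0.0002  0.0668] F [-9.1  0.5  6.5] t 25.0
shift tool [ 0.1341  0.0005 -0.0078]
knob 84 mean [ 0.0512 -0.0467  0.0831] min [ 0.0153 -0.072   0.074 ] max [ 0.0824 -0.0299  0.0897]
lid 233 mean [ 0.0633 -0.0449  0.0543] min [ 0.0443 -0.0743  0.05  ] max [ 0.0824 -0.016   0.0587]
knob 11 mean [ 0.0057 -0.0487  0.0799] min [-0.     -0.0615  0.0742] max [ 0.0077 -0.0344  0.0838]
lid 0
front 0
knob 26 mean [ 0.0184 -0.0441  0.0877] min [ 0.0168 -0.0473  0.0871] max [ 0.0201 -0.0422  0.0886]
lid 45 mean [ 0.0559 -0.0614  0.0545] min [ 0.0521 -0.066   0.0536] max [ 0.0605 -0.0564  0.0555]
knob 1164 mean [-0.0039 -0.0412  0.0786] min [-0.0225 -0.0589  0.0723] max [ 0.0051 -0.0135  0.0838]
lid 4
front 0
```

View pics/c10_s.png

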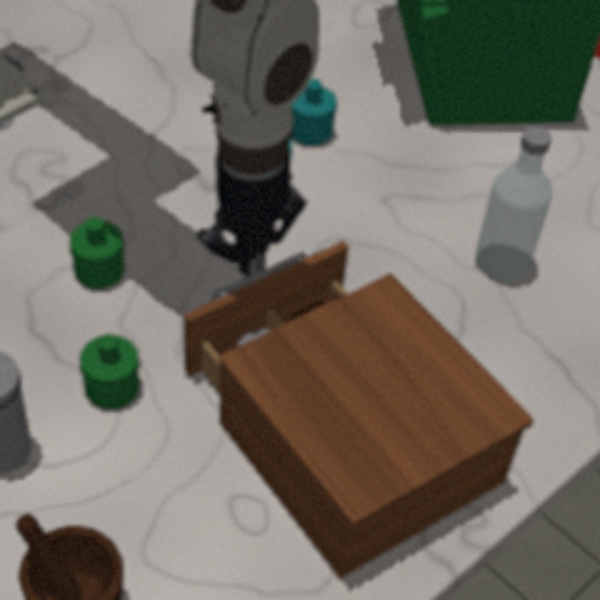

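Request:
send_rows([
  [-0.004,0,0,0],
  [-0.005,0,0,0],
  [-0.005,0,0,0],
  [-0.005,0,0,0],
  [-0.005,0,0,0],
  [-0.005,0,0,0],
  [-0.005,0,0,0],
  [-0.005,0,0,0],
  [-0.005,0,0,0],
  [-0.005,0,0,0],
  [-0.005,0,0,0],
  [-0.005,0,0,0],
  [-0.003,0,0,0],
  [-0.002,0,0,0],
  [-0.002,0,0,0],
])

```text
clock: 26.65
eef_pos: [0.6389, 0.0226, 0.0807]
tool_rot: [0.078, 0.997, 0.019, -0.004]
ft_force: [-9.5, 0.4, 7.1]
grip_width: 0.0
```

Request:
send_rows([
  [-0.002,0,0,0],
  [-0.002,0,0,0],
  [-0.002,0,0,0],
])

```text
clock: 26.95
eef_pos: [0.6448, 0.0217, 0.0808]
tool_rot: [0.078, 0.997, 0.019, -0.004]
ft_force: [-9.1, 0.8, 6.3]
grip_width: -0.0002
```

```bash
python3 - <<'E'
from h import *
need(toW([.061,0,.067]))
E
```

```text
yaw 2.985876407086722 toolz [-0.004  0.038 -0.999]
pos [0.6448 0.0217 0.0808] D [0.056  0.0003 0.0668] F [-9.1  0.8  6.3] t 26.95
shift tool [-0.005  -0.0003 -0.0003]
```

Request:
send_rows([
  [-0.001,0,0,0],
  [-0.001,0,0,0],
  [-0.001,0,0,0],
])

```text
clock: 27.25
eef_pos: [0.6478, 0.0212, 0.0807]
tool_rot: [0.078, 0.997, 0.019, -0.004]
ft_force: [-9.1, 0.2, 6.7]
grip_width: 0.0002
```

Request:
send_rows([
  [-0.001,0,0,0],
  [-0.001,0,0,0],
])

```text
clock: 27.45
eef_pos: [0.6497, 0.0209, 0.0808]
tool_rot: [0.078, 0.997, 0.019, -0.004]
ft_force: [-9.2, 1.6, 6.1]
grip_width: -0.0001
```

Request:
send_rows([
  [-0.001,0,0,0],
  [-0.001,0,0,0],
])

```text
clock: 27.65
eef_pos: [0.6503, 0.0208, 0.0808]
tool_rot: [0.078, 0.997, 0.019, -0.005]
ft_force: [-14.7, 1.1, 10.9]
grip_width: 0.0001
```

Request:
send_rows([
  [-0.001,0,0,0],
  [0,0,0,0],
  [0,0,0,0],
])

```text
clock: 27.95
eef_pos: [0.6503, 0.0208, 0.0808]
tool_rot: [0.078, 0.997, 0.019, -0.006]
ft_force: [-15.0, 1.7, 11.6]
grip_width: -0.0002
```

Request:
send_rows([
  [0.01,0,0,0],
  [0.03,0,0,0],
  [0.03,0,0,0],
  [0,0,-0.03,0],
  [0,0,-0.04,0],
  [0,0,-0.04,0],
  [0.03,0,0,0],
  [0.04,0,0,0],
  [0.04,0,0,0],
  [0.04,0,0,0],
  [0,0,0,0],
  [0,0,0,0],
])

```text
clock: 29.15
eef_pos: [0.4383, 0.0503, 0.1918]
tool_rot: [0.078, 0.997, 0.019, 0.001]
ft_force: [0.5, -1.0, -0.4]
grip_width: 0.0005
```

```bash
python3 - <<'E'
from h import *
np.set_printoptions(precision=4,suppress=True)
o=monitor.get_obs();print(o["eef_pos"])
for n in ["top","wrist"]:
    im,d=cams.camera(n);D=toD(cloud(n,d,T_of(n,o)));cv2.imwrite(f"pics/z_{n}.png",cv2.resize(im[40:270,90:390],None,fx=2.5,fy=2.5) if n=="top" else im)
    x,y,z=D[...,0],D[...,1],D[...,2]
    m=(x<.15)&(x>.03)&(abs(y)<.11)&(z>.07)&(z<.093); 
    q=D[m]; print(n,len(q),np.percentile(q,[1,50,99],0) if len(q) else 0)
    q=D[(x<.12)&(x>.03)&(abs(y)<.09)&(z>.096)]; print(np.percentile(q,[1,50,99],0) if len(q) else 0)
im,d=cams.camera("scene");cv2.imwrite("pics/z_s.png",im)
E
```

```text
[0.4383 0.0503 0.1918]
top 368 [[ 0.0719 -0.1006  0.0704]
 [ 0.0817 -0.0026  0.0815]
 [ 0.0876  0.1007  0.0917]]
[[ 0.0859 -0.088   0.0985]
 [ 0.1024 -0.0002  0.1034]
 [ 0.1196  0.0876  0.1076]]
wrist 0 0
0
```

View pics/z_top.png

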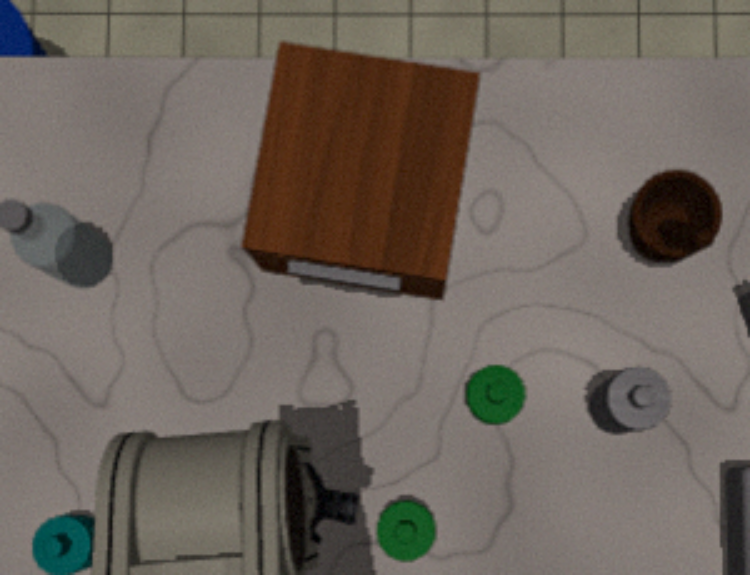

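View pics/z_s.png

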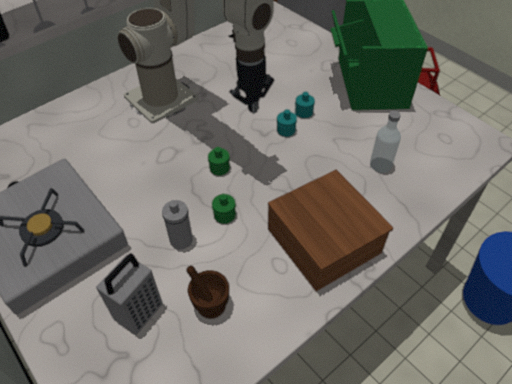

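The top view shows the drawer flush, with the lip at (345,275). Its face is at drawer x 0.072, exactly 14 mm out of the cabinet plane at 0.086. The bystanders look unmoved.

```bash
python3 -c "
from workcell import order
print(order.job_done())"
```

```text
the job is handed in; nothing more can be done
None
```

The job is done and handed in at about 29 s of the 69 s allowed; the system reports no verdict.

**What I did:** I pushed dabba_in to the far end of the right lane with shut fingers. I then picked up the twin by its knob, set it down in front, and pushed the drawer shut by its lip.

**Last checks:**
- **Dabbas:** Just before closing, the top camera put dabba_in at drawer x ≈ +49 mm and the twin at x ≈ −31 mm. Both were at y ≈ −44 mm, upright on the floor. Some 20 mm into the closing push, both had moved with the drawer without shifting. I could not see them once the drawer was shut.
- **Drawer:** The push stopped firmly, with the force rising from 9 N to 15 N in its pushing direction. The lip ended 14 mm in front of the cabinet plane, which means fully shut within measuring error.
- **Bystanders:** The tall dabba, bottle, mortar and grater look unmoved in the final pictures. I never touched the wooden box.

**What went wrong on the way:** On the first approach the last joint hit its range limit. That left the tool tilted about 2° for the rest of the run, so I turned it half round to carry on. The tilt showed no visible effect on the placing.

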